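# Rock the bung out of the parts tin and put the grommet away

## Robot

A 6-joint arm with a two-finger parallel gripper is mounted at the origin on a cart in front of the work surface, level with it; the furniture and walls round the work are solid. World frame = base frame: x ahead of the robot, y to its left, z up, the work surface at z = 0. Lengths are in mm, angles in rad, forces in N, time in s.
With the tool pointing down it reaches from about 325 to 875 mm from the base axis. Payload 4.4 kg.
Tool frame: the origin (TCP) lies on the centre line of the jaws, within the pads' length; the fingertips stand ahead of it and the grasp point (between the pads) lies 6 mm ahead of it (ctrl.tcp_to_tips is the z of the fingertips in the tool frame, in mm); z points along the fingers, y is the line along which they close (so a half turn about z gives the same grasp; the last joint's range is limited). The gripper opens to 85 mm and grips with 20 to 120 N. Pads are 22 mm wide; open, the fingers measure 114 mm over their backs; the gripper's body (76 mm by 85 mm) begins 54 mm behind the grasp point. The pads swing forward as they close: fully open they stand 13 mm farther back than shut.
Start: joints at [-1.466, 0.207, 1.542, -0, 1.393, -0.15], TCP at [145.473, -556.296, 256.282] pointing down, gripper open.
Joint ranges: [-2.73, 2.73], [-0.86, 2.22], [0.23, 2.46], [-1.11, 4.25], [0.08, 2.63], [-2.82, 2.82]. Speed limits (rad/s): [2.79, 2.79, 3.14, 3.14, 3.14, 3.14].

## Interface

Orientations are given as a 3x3 rotation matrix whose columns are the frame's x, y, z axes.
In Python, from plant import ctrl, sensors, optics gives the robot as it stands. Calls block until the motion is done:
- ctrl.move_ptp(position, orientation): joint-space move of the TCP to a pose.
- ctrl.move_l(position, rot=None, vel=150, threshold=None): straight line of the TCP; rot=None keeps the orientation; vel is the mean speed in mm/s. With threshold (N) it stops when the force on the tool has changed by that much, and returns True; else False.
- ctrl.set_joints(angles): joint-space move.
- ctrl.gripper_to(opening, force=None): finger opening in mm; force is the grip in N (None keeps the last); returns when the fingers have stopped.
- ctrl.hold(seconds).
- ctrl.solve_ik(position, orientation): joint angles nearest the present ones, or None.
- sensors.read_state(): the state.
- optics.grab_frame(name): name is "scene" or "side" or "wrist"; returns (picture, depth): 400x640x3 uint8, red, green, blue; 400x640 float32, mm along the optical axis (not along the pixel's ray), 0 where there is no reading.
- optics.camera_params(name): a dict with "mtx" (3x3 intrinsics, pixels), "k1" (the pictures are not rectified: a ray, as slopes to the right and down, at radius r is drawn at 1 + k1 r^2 times it, then the intrinsics apply), "R" (3x3) and "t" (3): a world point X has camera coordinates R X + t; the wrist camera has in their place "T_tool_cam" (4x4, takes a point from camera to tool coordinates, whose origin is the TCP and whose axes are the flange's). Camera axes: x right, y down, z forward; pixel columns grow to the right and rows downward; lengths in mm; the calibration is good to about 2 mm. A picture is of the moment at which its call begins: read the wrist's pose just before it. camera_params takes no time and is no camera call.
A pose or a line that the arm cannot do raises ctrl.MotionError and nothing moves.
- ctrl.finish_job(): hands the job in; it is judged then, once.
The state is a dict: "t": time; "q": joint angles; "qvel": joint speeds; "tau": joint torques, N m; "eef_pos": TCP position; "eef_rot": TCP orientation; "force": force on the tool from outside, world axes, zero at the start; "wrist_torque": the same for the moment, N m; "grip_width": finger opening in mm; "grasp_force": force on a finger pad.
Only numpy, scipy, OpenCV 4.12 (cv2) and the standard library are available. Lean on these libraries where they do the work, as an engineer would, in place of code of your own. Each camera call takes 0.05 s, during which the arm holds its last target. There are 200 camera calls.

## Task

Put the loose black grommet away in the green parts tin. The tin's tapered orange-topped bung is stuck between two rubber cheeks: rock it side to side, one cheek at a time, while easing it up until it comes out, keeping the tin standing where it is on the bench; stand the bung upright in the blue tray, then drop the grommet into the tin. Leave the other things where they are.

Things in the scene. Friction and masses are not known exactly. Their poses are not given: they have to be found in the camera images.
- tin: Loose heavy (1.6 kg) green round tin, upright: 132 mm diameter up to 52 mm height, then sloping in to a 58 mm wide neck; rim 85 mm high, bore 64 mm below the neck, inner floor 6 mm up. Origin: centre of the underside; z up, y from cheek_b towards cheek_a. The two black rubber cheeks stand on the neck at its +y and -y sides, up to 100 mm high (107 mm when pushed back).
- tin_mouth (a point): Centre of the tin's mouth (48 mm inside diameter) at the level of the rim, 85 mm above the bench.
- cheek_a (a joint): Rubber cheek (22 mm wide) on the tin's +y side, standing over the bevelled edge of the bung's flange with a 1 mm gap and 5 mm overlap. Slides outward and up at 45 degrees: 0 = as at the start, 0.010 (m) = stop; the flange passes once it is pushed 2.5 to 5 mm. Stiff friction, no spring: it stays where pushed. One edge of the flange passes it when raised 10 to 13 mm, with about 15 N.
- cheek_b (a joint): The same on the tin's -y side. Pushing both cheeks at once takes more than the tin's weight (16 N), so a straight pull lifts the tin; rocking frees one, then the other.
- bung: Loose bung, 0.12 kg, 76 mm high. Origin: centre of its narrow flat bottom; z up. Black tapered plug, diameter 34 mm at the bottom, 47 mm at 25 mm height; orange flange, 54 mm diameter, from 25 to 35 mm height (bevelled), whose flat underside rests on the tin's rim at the start (bottom 60 mm above the bench); stem 16 mm; bar grip from 52 to 76 mm height.
- bung_grip (a point): Centre of the bar grip, 64 mm above the bung's bottom: 36 mm long along x, 14 mm thick along y, 24 mm high. At the start x and y are parallel to the tin's. Gripped across the bar, the bung rocks about x: tipped 0.25 rad on the flange's edge at one cheek, its far edge passes the other cheek, and the plug has room. Lift some 7 mm as you rock back over the freed edge.
- tray: Blue open tray fixed to the bench, 130 x 130 mm, walls 18 mm high and 4 mm thick. Origin: centre of its underside.
- tray_in (a point): Centre of the tray's inner floor, 4 mm above the bench.
- grommet: Loose black rubber-look grommet lying flat on the bench, a rigid ring 23 mm in diameter and 11 mm high. Origin: centre of its underside.
- tape_measure: Bystander: green tape measure standing on edge, 32 x 79 x 62 mm.
- pack_1: Bystander: clear box of fasteners with a green label, 60 x 73 x 26 mm.
- pack_2: Bystander: clear box of fasteners with a yellow label, 55 x 73 x 26 mm.
- screwdriver_2: Bystander: yellow screwdriver lying down, 202 mm long.
- red_box: Bystander: small red carton, 26 x 27 x 34 mm.
- line_spool: Bystander: white spool, 53 mm diameter, 50 mm high.
Things that resemble listed ones, but are neither listed nor needed, are in the scene too. What is shaped like the bung but pink or turquoise is not meant.

How it is judged (in metres and radians):
On the way, in this order (a step that is already met when the one before it is completed fails the run):
1. the bung is rocked against one cheek (pushed back over 2.2 mm) before the other (under 2 mm) (((value of joint cheek_a above 0.0022 m and value of joint cheek_b below 0.002 m) or (value of joint cheek_b above 0.0022 m and value of joint cheek_a below 0.002 m))), for 0.05 s.
2. then it is rocked back the other way (grip leaning over 4 mm towards the cheek pushed first), or the other cheek is pushed back over 2.2 mm too ((value of joint each of cheek_a, cheek_b above 0.0022 m or (value of joint cheek_b above 0.0022 m and y of bung_grip in the frame of tin below -0.004 m) or (value of joint cheek_a above 0.0022 m and y of bung_grip in the frame of tin above 0.004 m))), for 0.05 s.
3. the bung stands upright in the tray, let go (horizontal distance between bung and tray_in below 0.06 m and z of bung in the frame of tray_in below 0.008 m and angle between bung's own z axis and vertical below 0.15 rad and contact force between the fingers and bung below 0.1 N), for 0.2 s.
At the end, for the whole second after the job is handed in: The bung stands at rest in the tray within 0.15 rad of upright (bottom within 60 mm of the tray centre, under 8 mm above its floor), the grommet rests in the tin (within 60 mm of its axis, under 45 mm above its underside), and the tin stands on the bench (tilt under 0.05 rad, under 5 mm up) (horizontal distance between bung and tray_in below 0.06 m and z of bung in the frame of tray_in below 0.008 m and angle between bung's own z axis and vertical below 0.15 rad and linear speed of each of bung, grommet below 0.02 m/s and horizontal distance between grommet and tin below 0.06 m and z of grommet in the frame of tin between 0 and 0.045 m and angle between tin's own z axis and vertical below 0.05 rad and height (world z) of tin below 0.005 m); the robot touches nothing.
It fails at once if the tin is lifted more than 12 mm or tipped more than 0.2 rad (height (world z) of tin above 0.012 m or angle between tin's own z axis and vertical above 0.2 rad).
It fails at once if the tin is shifted more than 60 mm (distance of tin from where it was at the start of the episode above 0.06 m).
It fails at once if one of the other things is moved more than 40 mm (distance of any of tape_measure, pack_1, pack_2, screwdriver_2, red_box, line_spool from where it was at the start of the episode above 0.04 m).
It also fails if it takes over 64 s, if anything falls off the work surface, if the arm or the gripper's body presses on something with over 40 N, if the wrist force passes 120 N, or if a joint passes its speed limit or range.

## Working session

There is one attempt and no reset: what is moved stays moved. The work goes in short steps, each a Python script; the robot and the scene stay as the last script left them, time stands still between calls to the robot, and variables do not carry over. Pictures are saved under pics/ and viewed, at most 10 in all, crops included, and the job is handed in when it is done.

```bash
mkdir -p pics
cat > h.py <<'E'
import numpy as np, cv2
from plant import ctrl, sensors, optics
def grab(n):
    st=sensors.read_state(); im,d=optics.grab_frame(n); p=optics.camera_params(n)
    if n=="wrist":
        T=np.array(p["T_tool_cam"]); Rw=np.array(st["eef_rot"]); 
        Rc=Rw@T[:3,:3]; c=Rw@T[:3,3]+np.array(st["eef_pos"])
    else:
        R=np.array(p["R"]); Rc=R.T; c=-R.T@np.array(p["t"])
    return im,d,(np.array(p["mtx"]),p["k1"],Rc,c)
def slopes(px,cam):
    K,k1,_,_=cam; px=np.atleast_2d(px).astype(float)
    return cv2.undistortPoints(px.reshape(-1,1,2),K,np.array([k1,0,0,0,0.])).reshape(-1,2)
def on_plane(px,z,cam):
    s=slopes(px,cam); d=np.c_[s,np.ones(len(s))]@cam[2].T
    return cam[3]+d*((z-cam[3][2])/d[:,2])[:,None]
def cloud(d,cam):
    v,u=np.mgrid[:400,:640]; s=slopes(np.c_[u.ravel(),v.ravel()],cam)
    return ((np.c_[s,np.ones(len(s))]*d.reshape(-1,1))@cam[2].T+cam[3]).reshape(400,640,3)
def save(n,im): cv2.imwrite("pics/"+n+".png",im[...,::-1])
E
python3 - <<'E'
from h import *
for n in("scene","side"):
    im,d,cam=grab(n); save(n,im); np.savez(n,im=im,d=d,P=cloud(d,cam)); print(n,cam[3],cam[2][:,2],(d>0).mean())
E
```

```text
scene [  24.54613298  710.46279159 1013.98218033] [ 0.40353034 -0.57291487 -0.71339457] 0.99598828125
side [  494.80444933 -1349.23788704  1082.87894101] [ 0.04157693  0.80323931 -0.59420365] 0.9838046875
```

View pics/scene.png

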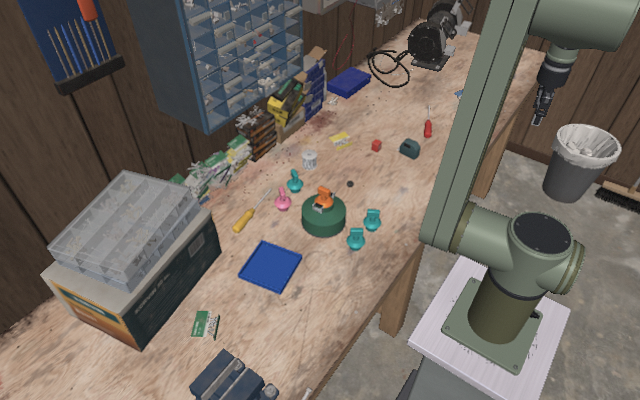

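View pics/side.png

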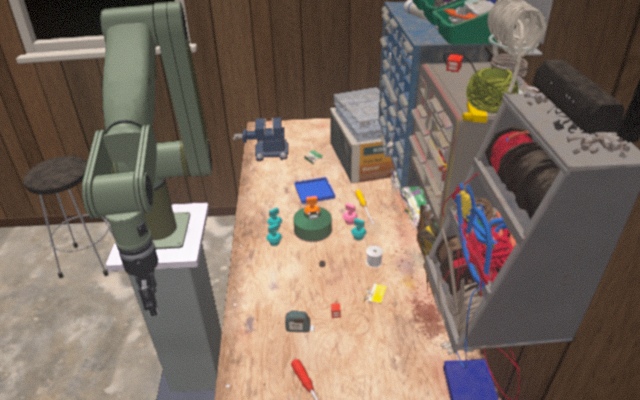

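Scene view: tin at (323,215) with the orange bung at (323,199), tray at (270,266), and grommet at (350,184). The pink (283,200) and turquoise (295,182), (372,220), (356,239) bungs are decoys. In the side view the tin is at (313,223), the tray at (314,190), and the grommet at (322,264). A second blue item sits far off at (348,82), probably a closed bin, so I'll check it by size.

Run:
```python
from h import *
crops=[]
for n,(u0,v0) in(("scene",(283,150)),("side",(273,180))):
    z=np.load(n+".npz"); im,P=z["im"],z["P"]; hsv=cv2.cvtColor(im,cv2.COLOR_RGB2HSV)
    def rep(name,m,roi=None,zr=(-20,300)):
        m=m&(P[...,2]>zr[0])&(P[...,2]<zr[1])
        k,l,s,c=cv2.connectedComponentsWithStats(m.astype(np.uint8))
        for i in range(1,k):
            if s[i,4]<15: continue
            Q=P[l==i]; 
            if not(200<np.median(Q[:,0])<1000 and -700<np.median(Q[:,1])<700): continue
            print(n,name,s[i,4],c[i].round(),"med",np.median(Q,0).round(),"lo",np.percentile(Q,3,0).round(),"hi",np.percentile(Q,97,0).round())
    H,S,V=hsv[...,0],hsv[...,1],hsv[...,2]
    rep("blue",(H>105)&(H<125)&(S>150))
    rep("orange",(H>4)&(H<16)&(S>190)&(V>120))
    rep("green",(H>55)&(H<88)&(S>80)&(V<140))
    rep("black",(V<60),zr=(-5,25))
    c=cv2.resize(im[v0:v0+100,u0:u0+80],None,fx=5,fy=5,interpolation=cv2.INTER_CUBIC); crops.append(c)
save("crop",np.hstack(crops))
```

```text
scene blue 288 [347.  88.] med [ 842. -634.   19.] lo [ 826. -777.    2.] hi [ 934. -623.   38.]
scene blue 1953 [270. 266.] med [554. 193.   3.] lo [488. 129.  -1.] hi [617. 258.  17.]
scene green 31 [297.  86.] med [ 869. -347.  182.] lo [ 862. -366.  176.] hi [ 877. -337.  187.]
scene green 63 [239. 139.] med [895. -74. 116.] lo [885. -92. 111.] hi [909. -54. 122.]
scene green 71 [218. 157.] med [886.  27. 115.] lo [878.   7. 110.] hi [898.  62. 122.]
scene green 66 [177. 179.] med [886. 186. 146.] lo [875. 172. 138.] hi [895. 206. 155.]
scene green 1190 [323. 218.] med [509.   2.  55.] lo [470. -73.  12.] hi [585.  32.  69.]
scene green 105 [200. 317.] med [585. 415.  26.] lo [568. 401.  22.] hi [598. 460.  29.]
scene green 65 [200. 329.] med [561. 443.  25.] lo [547. 429.  23.] hi [574. 456.  29.]
scene black 17 [254. 159.] med [ 883. -114.    7.] lo [ 881. -133.   -1.] hi [ 896. -111.   20.]
scene black 561 [180. 300.] med [670. 412.  15.] lo [644. 248.   4.] hi [697. 546.  24.]
scene black 34 [ 43. 296.] med [961. 603.  13.] lo [958. 597.  -4.] hi [965. 610.  24.]
scene black 17 [ 24. 312.] med [960. 655.   7.] lo [957. 653.  -4.] hi [963. 657.  23.]
scene black 47 [ 16. 317.] med [961. 673.  10.] lo [959. 667.  -3.] hi [964. 682.  22.]
scene black 22 [ 10. 321.] med [961. 689.  11.] lo [957. 687.  -3.] hi [964. 692.  24.]
side blue 491 [314. 189.] med [555. 206.   3.] lo [492. 141.  -2.] hi [611. 256.  16.]
side blue 40 [473. 371.] med [ 897. -664.   39.] lo [ 888. -674.   35.] hi [ 907. -655.   42.]
side blue 44 [482. 379.] med [ 914. -689.   39.] lo [ 895. -699.   36.] hi [ 924. -678.   42.]
side orange 110 [311. 205.] med [533. -41.  99.] lo [514. -54.  87.] hi [552. -30. 135.]
side green 116 [302. 220.] med [501. -56.  58.] lo [476. -90.  51.] hi [522.  -3.  68.]
```

View pics/crop.png

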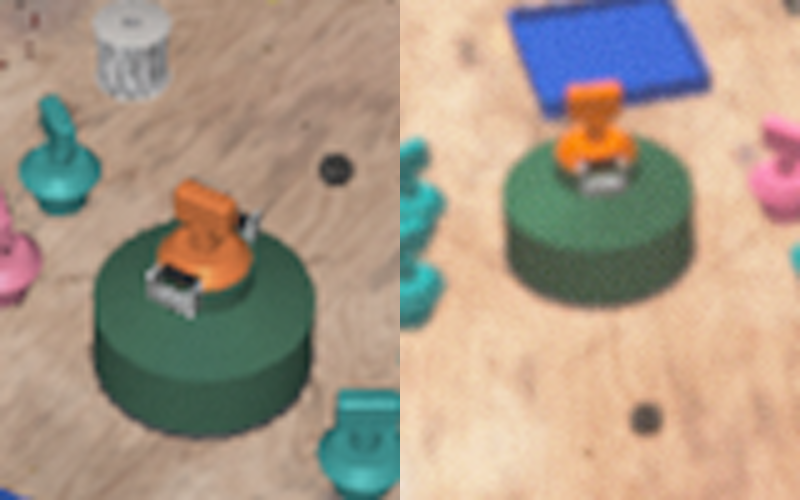

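The orange bung sits in the green tin with the cheeks along about ±y. The grommet is the black ring at scene ~(350,184) and side ~(322,264). The 130 mm tray near (553,194) matches the stated size, so that's the one; the other blue item is far off. Next I'll go above the tin and use the wrist camera.

Run:
```python
from h import *
st=sensors.read_state(); print(np.round(st["eef_rot"],2).tolist(),ctrl.tcp_to_tips,np.round(optics.camera_params("wrist")["T_tool_cam"],2).tolist())
best=None
for s in(1,-1):
    R=np.diag([s,-s,-1.]); q=ctrl.solve_ik([530,-60,330],R); print(s,np.round(q,2) if q is not None else q)
    if q is not None and (best is None or abs(q[5])<abs(best[1][5])): best=(R,q)
ctrl.move_ptp([530,-60,330],best[0])
im,d,cam=grab("wrist"); save("w1",im); np.savez("w1",im=im,d=d,P=cloud(d,cam)); print(cam[3],cam[2][:,2],sensors.read_state()["t"])
```

```text
[[0.97, 0.25, -0.0], [0.25, -0.97, 0.0], [0.0, -0.0, -1.0]] 25.0 [[0.0, -0.95, -0.31, 81.24], [1.0, 0.0, 0.0, 0.95], [-0.0, -0.31, 0.95, -116.82], [0.0, 0.0, 0.0, 1.0]]
1 [-0.28  0.07  1.55 -0.    1.53  1.3 ]
-1 [-0.28  0.07  1.55 -0.    1.53 -1.85]
[611.40305072 -61.5845614  446.63344885] [-3.13863951e-01 -6.54307891e-04 -9.49467742e-01] 2.4083
```

View pics/w1.png

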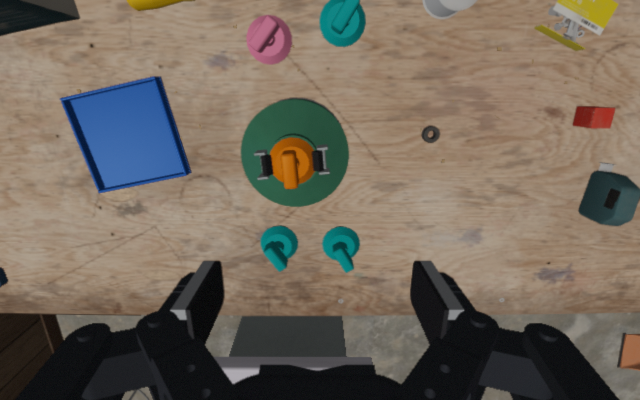

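The wrist view shows the bung at (292,163), cheeks at (264,163) and (320,160), grommet ring at (430,134), and tray at (127,134).

```bash
cat > meas.py <<'E'
from h import *
def meas(im,d,cam):
    P=cloud(d,cam); hsv=cv2.cvtColor(im,cv2.COLOR_RGB2HSV); H,S,V=[hsv[...,i].astype(int) for i in range(3)]
    org=(H>4)&(H<18)&(S>170)&(V>100)
    def rect(m,z):
        c=max(cv2.findContours(m.astype(np.uint8),0,1)[0],key=cv2.contourArea).reshape(-1,2)
        return on_plane(c,z,cam)[:,:2].astype(np.float32)
    k,l,s,_=cv2.connectedComponentsWithStats(org.astype(np.uint8)); 
    near=[i for i in range(1,k) if s[i,4]>200]
    i=max(near,key=lambda i:s[i,4]); b=l==i
    print("bung z pct",np.percentile(P[b][:,2],[2,20,50,80,98]).round())
    top=b&(P[...,2]>128); ztop=np.median(P[top][:,2]); r=cv2.minAreaRect(rect(top,ztop)); bp=cv2.boxPoints(r)
    e=[bp[1]-bp[0],bp[2]-bp[1]]; e=max(e,key=np.linalg.norm); print("bar top z",ztop,"c",np.round(r[0],1),"size",np.round(r[1],1),"yaw(long)",np.degrees(np.arctan2(e[1],e[0])))
    fl=b&(P[...,2]<100)&(P[...,2]>80); q=P[fl]; print("flange n",fl.sum(),q.min(0).round(1),q.max(0).round(1)); c,rad=cv2.minEnclosingCircle(rect(b&(P[...,2]<100),86)); print("flange circ",np.round(c,1),rad)
    g=(H>55)&(H<88)&(S>80)&(V<150)
    k,l,s,cc=cv2.connectedComponentsWithStats(g.astype(np.uint8)); i=1+np.argmax(s[1:,4]); m=l==i
    q=P[m&(P[...,2]<57)&(P[...,2]>45)]; A=np.c_[2*q[:,:2],np.ones(len(q))]
    sl=P[m&(P[...,2]>54)&(P[...,2]<80)]
    c,rad=cv2.minEnclosingCircle(rect(m,52)); print("tin circ",np.round(c,1),rad)
    return P,H,S,V
E
python3 - <<'E'
from meas import *
im,d,cam=grab("wrist"); P,H,S,V=meas(im,d,cam)
m=(H>105)&(H<125)&(S>150)&(P[...,2]>-10)&(P[...,2]<30)
def big(m): return max(cv2.findContours(m.astype(np.uint8),0,1)[0],key=cv2.contourArea).reshape(-1,2)
r=cv2.minAreaRect(on_plane(big(m),18,cam)[:,:2].astype(np.float32)); print("tray",r)
g=np.zeros(m.shape,bool); g[115:155,410:450]=V[115:155,410:450]<75
c,rr=cv2.minEnclosingCircle(big(g)); print("grommet px",c,rr,on_plane([c],8,cam),cv2.minEnclosingCircle(on_plane(big(g),9,cam)[:,:2].astype(np.float32)))
# cheeks: things above 75 mm near the bung, not orange/green
ck=(P[...,2]>80)&(P[...,2]<112)&(S<90)&(np.hypot(P[...,0]-535,P[...,1]+27)<70)
k,l,s,cc=cv2.connectedComponentsWithStats(ck.astype(np.uint8))
for i in range(1,k):
    if s[i,4]>20: print("cheek",s[i,4],cc[i].round(),P[l==i].mean(0).round(1),P[l==i].max(0).round(1),P[l==i].min(0).round(1))
E
```

```text
bung z pct [ 86.  90.  94. 135. 136.]
bar top z 134.87501126772293 c [536.8 -34.3] size [35.8 13.6] yaw(long) 5.039947
flange n 1090 [510.7 -57.6  84.5] [562.  -10.   96.1]
flange circ [536.3 -34. ] 26.723596572875977
tin circ [536.9 -35.2] 65.5928726196289
tray ((554.5316162109375, 186.4261474609375), (127.5439682006836, 134.45745849609375), 11.285222053527832)
grommet px (430.0, 133.57142639160156) 8.36059856414795 [[ 557.11253601 -212.17836424    8.        ]] ((556.66943359375, -211.92144775390625), 11.244966506958008)
cheek 360 [320. 160.] [539.1 -65.2  93.3] [554.3 -52.9 100.2] [515.1 -74.6  80.3]
cheek 322 [264. 164.] [534.6  -3.9  94.9] [548.6   5.8 100.5] [518.2 -11.4  80.4]
```

```bash
cat > tin.py <<'E'
from h import *
yaw=np.radians(4.8); C=np.array([536.7,-34.3,0.])
X=np.array([np.cos(yaw),np.sin(yaw),0]); Y=np.array([-np.sin(yaw),np.cos(yaw),0]); Z=np.array([0,0,1.])
R0=np.c_[X,-Y,-Z]
GZ=125.
def lean(phi,pivot=(27.,85.),lift=0.):
    """phi>0: lean to +y about pivot (tin y,z); returns TCP pos, rot"""
    v=np.array([0,GZ])-np.array(pivot); c,s=np.cos(phi),np.sin(phi)
    g=np.array(pivot)+np.array([v[0]*c+v[1]*s,-v[0]*s+v[1]*c]); return pose(g[0],g[1]+lift,phi)
def pose(gy,gz,phi):
    R=cv2.Rodrigues(-phi*X)[0]@R0
    return C+Y*gy+Z*gz-6*R[:,2],R
def f():
    s=sensors.read_state(); return np.round(np.r_[s["force"]@X,s["force"]@Y,s["force"][2],s["wrist_torque"]@X*1,s["grip_width"],s["grasp_force"],s["t"]],1)
E
python3 - <<'E'
from tin import *
for ph in(.28,-.28):
    p,R=lean(ph,(27*np.sign(ph),85)); print(np.round(p),ctrl.solve_ik(p,R))
p,R=pose(0,GZ,0)
ctrl.move_ptp(p+[0,0,60],R); ctrl.move_l(p,vel=80); print(f())
ctrl.gripper_to(10,110); print(f(),sensors.read_state()["eef_pos"],p)
E
```

```text
[536. -21. 137.] [-0.05055498  0.26423307  1.7652238  -0.31330128  1.09427465  1.57861452]
[538. -48. 137.] [-0.38581338  0.31617651  1.69673934  0.26114278  1.26803026  1.00547638]
[-0.2 -1.   0.5  0.  85.3  0.   4. ]
[-1.300e+00 -1.100e+00  2.900e+00  1.000e-01  1.260e+01  1.073e+02
  4.700e+00] [536.79900935 -34.32874379 131.38553507] [536.7 -34.3 131. ]
```

Run:
```python
from tin import *
for ph in np.arange(.04,.285,.04):
    p,R=lean(ph,lift=0.3); ctrl.move_l(p,R,vel=25); print(round(ph,2),f())
ctrl.hold(.1); print(f())
im,d,cam=grab("wrist"); save("w2",im[60:340,160:480]); 
P=cloud(d,cam); print("tin region z",P[150:160,250:260].mean((0,1)))
```

```text
0.04 [ -1.5   1.5   1.    0.3  12.5 108.5   4.9]
0.08 [ -0.4   3.9   1.3   0.9  12.  108.7   5.2]
0.12 [  0.2   2.9  -0.7   1.1  12.4 108.8   5.4]
0.16 [ -0.4   2.6  -1.6   1.1  12.3 108.6   5.7]
0.2 [ -0.9   1.3  -0.5   0.2  12.1 109.    5.9]
0.24 [  1.3  -2.9  -1.8  -0.2  12.1 108.6   6.2]
0.28 [  0.8  -4.4  -2.5  -0.6  12.6 108.5   6.4]
[  1.6  -4.1  -2.3  -0.6  12.7 108.5   6.5]
tin region z [580.38781507  -3.93280358  55.92443114]
```

View pics/w2.png

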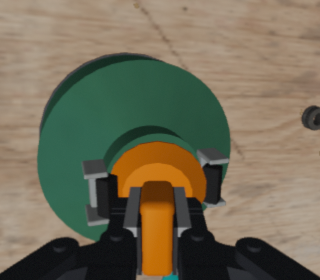

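The right-hand (-y) cheek is pushed back with the flange edge over it, and the torque peaked at 1.1 N·m and then dropped, so that edge is free. Now I'll rock back the other way over the freed edge, watching the forces.

```bash
cat >> tin.py <<'E'
def lean_b(phi,eb):
    """bung leaning phi with its flange's -y lower edge at eb (tin y,z)"""
    v=np.array([27.,GZ-85]); c,s=np.cos(phi),np.sin(phi)
    return pose(eb[0]+v[0]*c+v[1]*s,eb[1]-v[0]*s+v[1]*c,phi)
E
python3 - <<'E'
from tin import *
n=14
for i in range(1,n+1):
    u=i/n; ph=.28-.56*u; eb=np.array([-24.9-1.6*min(1,2*u),100.2-8.2*min(1,2*u)])
    p,R=lean_b(ph,eb); ctrl.move_l(p,R,vel=25); r=f(); print(round(ph,2),eb.round(1),r)
    if abs(r[2])>11: print("stop"); break
im,d,cam=grab("wrist"); save("w3",im[60:340,160:480])
E
```

```text
0.24 [-25.1  99. ] [  0.2  -2.5  -1.7  -0.3  12.2 108.8   6.8]
0.2 [-25.4  97.9] [  0.2  -1.8  -2.7  -0.2  12.4 108.9   7.1]
0.16 [-25.6  96.7] [ -1.4   2.1  -0.7   0.2  12.2 109.7   7.3]
0.12 [-25.8  95.5] [ -1.9   3.7   4.2   0.3  12.2 110.4   7.6]
0.08 [-26.   94.3] [ -0.2   0.4  -2.4   0.4  12.1 109.6   7.8]
0.04 [-26.3  93.2] [ -0.6   1.1  -4.5   0.4  12.  109.5   8.1]
0.0 [-26.5  92. ] [ -0.    1.4  -6.3   0.2  12.2 109.3   8.3]
-0.04 [-26.5  92. ] [-3.000e-01  4.000e-01 -9.700e+00  1.000e-01  1.230e+01  1.089e+02
  8.600e+00]
-0.08 [-26.5  92. ] [ -0.5   1.1  -8.7   0.3  12.2 109.1   8.8]
-0.12 [-26.5  92. ] [ -1.    3.3  -6.1   0.6  11.9 109.5   9.1]
-0.16 [-26.5  92. ] [ -0.8   4.3  -2.6   0.8  11.9 110.1   9.3]
-0.2 [-26.5  92. ] [  0.2   4.2  -2.4   0.7  12.5 110.1   9.6]
-0.24 [-26.5  92. ] [  0.9   4.3  -1.4   0.7  12.1 110.1   9.8]
-0.28 [-26.5  92. ] [  1.    3.7  -0.7   0.6  12.3 110.1  10.1]
```

View pics/w3.png

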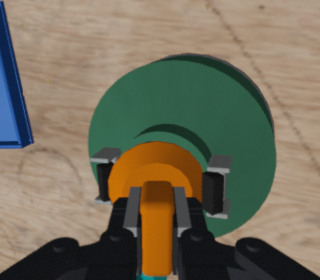

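Both cheeks look pushed and the vertical load is near zero. I'll ease the bung up, straightening as it clears.

Run:
```python
from tin import *
ok=True
for i,(ph,dz) in enumerate([(-.26,2),(-.24,4),(-.2,7),(-.15,11),(-.1,15),(-.05,20),(0,25),(0,45)]):
    p,R=lean_b(ph,(-26.5,92+dz)); 
    if i>=3: 
        p,R=pose(0 if ph==0 else -30*-ph*1.2,GZ+13+dz,ph)
    ctrl.move_l(p,R,vel=40); r=f(); print(ph,dz,r)
    if r[2]<-9: print("stop"); ok=False; break
if ok: p,R=pose(0,GZ+100,0); ctrl.move_l(p,R,vel=150)
print(f())
im,d,cam=grab("side"); save("s2",cv2.resize(im[140:280,230:430],None,fx=3,fy=3))
```

```text
-0.26 2 [ -0.5   3.7  -3.3   0.3  12.1 110.   10.4]
-0.24 4 [-1.000e-01  1.400e+00  6.000e-01  2.000e-01  1.210e+01  1.106e+02
  1.060e+01]
-0.2 7 [ 2.000e-01  2.000e-01 -1.200e+00 -1.000e-01  1.240e+01  1.103e+02
  1.090e+01]
-0.15 11 [-4.000e-01 -3.000e-01 -1.800e+00 -1.000e-01  1.230e+01  1.103e+02
  1.120e+01]
-0.1 15 [-1.000e+00 -7.000e-01 -1.100e+00 -1.000e-01  1.210e+01  1.103e+02
  1.140e+01]
-0.05 20 [ -0.3  -0.5  -1.   -0.   12.3 110.3  11.7]
0 25 [-1.000e-01  6.000e-01 -1.400e+00 -0.000e+00  1.220e+01  1.103e+02
  1.200e+01]
0 45 [ -0.6   0.2  -0.7   0.   12.  110.3  12.6]
[-9.000e-01  1.000e-01 -1.800e+00 -0.000e+00  1.220e+01  1.103e+02
  1.310e+01]
```

View pics/s2.png

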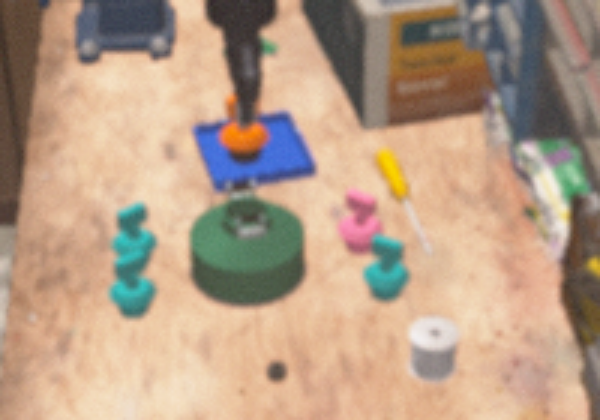

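The bung is held clear at s2 (243,137) and the tin still stands in place. Now I'll place it in the tray.

Run:
```python
from tin import *
T=np.array([553.5,190,0]); p=T+[0,0,GZ-56+6]
ctrl.move_l(p+[0,0,80],R0,vel=200); ctrl.move_l(p+[0,0,6],vel=80)
print(ctrl.move_l(p-[0,0,4],vel=15,threshold=5),sensors.read_state()["eef_pos"],p,f())
ctrl.gripper_to(45); ctrl.hold(.3); print(f())
ctrl.move_l(p+[0,0,110],vel=150); ctrl.move_l([530,20,330],vel=250)
im,d,cam=grab("wrist"); save("w4",im); P=cloud(d,cam); hsv=cv2.cvtColor(im,cv2.COLOR_RGB2HSV)
H,S,V=[hsv[...,i].astype(int) for i in range(3)]
def big(m): return max(cv2.findContours(m.astype(np.uint8),0,1)[0],key=cv2.contourArea).reshape(-1,2)
o=(H>4)&(H<18)&(S>170)&(V>100)&(P[...,1]>100); q=P[o]; print("bung z",np.percentile(q[:,2],[2,50,98]).round(1))
print("top",P[o&(P[...,2]>72)].mean(0),"flange",cv2.minEnclosingCircle(on_plane(big(o&(P[...,2]<48)),32,cam)[:,:2].astype(np.float32)))
print("tray",cv2.minAreaRect(on_plane(big((H>105)&(H<125)&(S>150)&(P[...,2]<30)),18,cam)[:,:2].astype(np.float32)))
g=(H>55)&(H<88)&(S>80)&(V<150); print("tin",cv2.minEnclosingCircle(on_plane(big(g),52,cam)[:,:2].astype(np.float32)))
k=(V<75)&(np.hypot(P[...,0]-557,P[...,1]+212)<30); c=big(k); print("grommet",cv2.minEnclosingCircle(c),cv2.minEnclosingCircle(on_plane(c,9,cam)[:,:2].astype(np.float32)))
ck=(P[...,2]>82)&(P[...,2]<115)&(np.hypot(P[...,0]-537,P[...,1]+34)<70)
n,l,s,cc=cv2.connectedComponentsWithStats(ck.astype(np.uint8))
for i in range(1,n):
    if s[i,4]>20: print("cheek",s[i,4],cc[i].round(),P[l==i].mean(0).round(1),P[l==i].max(0).round(1),P[l==i].min(0).round(1))
```

```text
True [553.81969861 190.03085304  75.41720621] [553.5 190.   75. ] [ -0.2   0.    4.   -0.   12.2 111.1  16. ]
[-0.3 -1.3 -0.7  0.1 44.9  0.  16.7]
bung z [30.5 37.8 80.1]
top [553.75898282 187.53285933  78.7335004 ] flange ((553.3605346679688, 187.74154663085938), 25.508699417114258)
tray ((554.3740844726562, 188.33499145507812), (127.61642456054688, 130.98495483398438), 11.15649700164795)
tin ((536.413818359375, -34.553123474121094), 66.55330657958984)
grommet ((490.0, 148.0), 8.602425575256348) ((557.273681640625, -211.15505981445312), 11.397002220153809)
cheek 1282 [369. 165.] [536.7 -37.   90.8] [564.2   4.8 103.4] [506.4 -76.8  82. ]
```

View pics/w4.png

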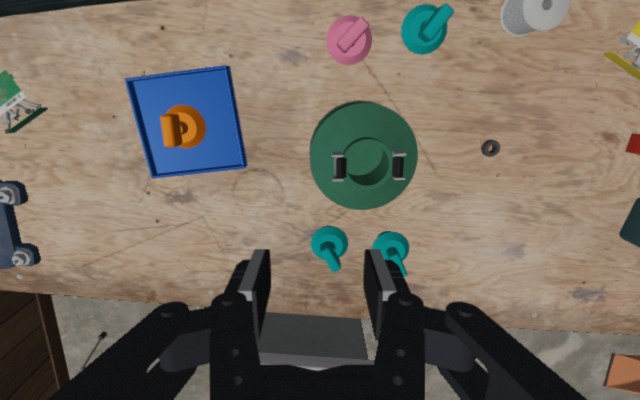

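The bung is upright in the tray (185,128): its top is at 80 mm and it's within about 3 mm of the tray centre. The tin's mouth is open at (367,160), and the tin hasn't moved. Grommet ring is at (490,148). Now I'll pick it up.

Run:
```python
from tin import *
g=np.array([557.1,-211.6,0]); 
Rs=[np.c_[s*Y,s*X,-Z] for s in(1,-1)]
R=min((r for r in Rs if ctrl.solve_ik([536,-34,130],r) is not None),key=lambda r:abs(ctrl.solve_ik([536,-34,130],r)[5]))
ctrl.gripper_to(33,30); ctrl.move_ptp(g+[0,0,120],R); ctrl.move_l(g+[0,0,45],vel=100)
hit=ctrl.move_l(g+[0,0,26.5],vel=20,threshold=4); z=sensors.read_state()["eef_pos"][2]; print(hit,z,f())
if hit: ctrl.move_l(g+[0,0,z+1.5],vel=20)
ctrl.gripper_to(10,30); print(f())
ctrl.move_l(g+[0,0,150],vel=150); ctrl.hold(.1); print(f())
im,d,cam=grab("wrist"); save("w5",im[150:400,160:480])
np.save("R.npy",R)
```

```text
False 26.655184011628506 [ 0.3 -0.1 -0.5  0.  32.9  0.  22.7]
[-0.1  0.7  2.4 -0.1 19.7 29.4 22.9]
[ 0.1  0.3  0.  -0.  20.1 29.3 24. ]
```

View pics/w5.png

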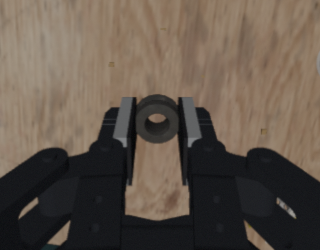

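The grommet is held between the pads at (157,120). Carrying it to the tin.

Run:
```python
from tin import *
R=np.load("R.npy"); c=np.array([536.6,-34.4,0])
ctrl.move_l(c+[0,0,170],R,vel=200); print(ctrl.move_l(c+[0,0,115],vel=60,threshold=6),f())
ctrl.gripper_to(36); ctrl.hold(.5); ctrl.move_l(c+[0,0,200],vel=150)
ctrl.move_l(c+[-60,0,300],vel=200); ctrl.hold(.2); print(f())
im,d,cam=grab("wrist"); P=cloud(d,cam); print(cam[3],np.round(sensors.read_state()["q"],2))
k=cv2.projectPoints((c+[0,0,40]-cam[3])@cam[2],np.zeros(3),np.zeros(3),cam[0],np.array([cam[1],0,0,0,0.]))[0].ravel(); print(k)
u,v=k.astype(int); u0,v0=max(0,u-80),max(0,v-60); save("w6",cv2.resize(np.clip(im[v0:v0+120,u0:u0+160]*1.5,0,255).astype(np.uint8),None,fx=4,fy=4))
```

```text
False [ 0.6  0.2 -0.4 -0.  19.6 29.3 26.2]
[ 0.6 -0.1 -0.6 -0.  36.1  0.  28.6]
[470.79162475  45.1544768  415.1208475 ] [-0.25 -0.03  1.71  0.    1.46 -0.34]
[368.22982253 167.09450771]
```

View pics/w6.png

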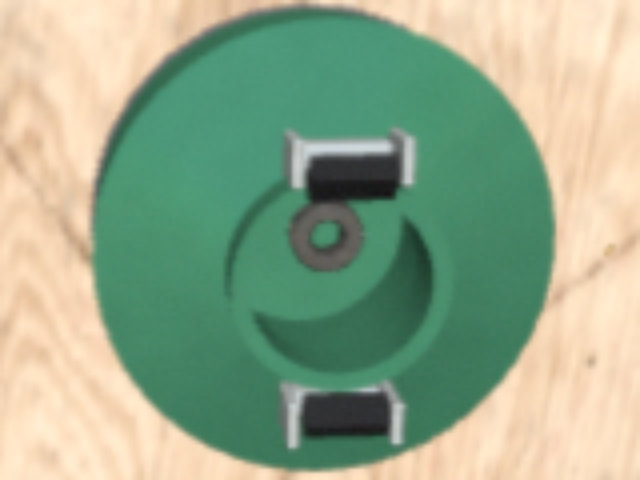

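The grommet lies flat on the tin's floor at crop (326,237), and the tin is upright. Handing in.

```bash
python3 -c "
from h import *
print(ctrl.finish_job())"
```

```text
the job is handed in; nothing more can be done
None
```

The job is handed in (no verdict was returned): the bung is out and stands upright in the blue tray, the grommet lies on the floor of the tin, and the tin still stands in place.

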